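# Tip the slide case onto its side in the cradle

## Task

Slide the standing slide case up square against the front edge of the metal cradle, then push high on it so that it tips over that edge and lies on its side on the cradle plate. Then push it fully home, flush against the backstop, and press it there for about a second with roughly 12 N. Never push on the case with more than 25 N, keep it centred on the plate, and do not disturb the things standing around.

Things in the scene. Friction and masses are not known exactly. Their poses are not given: they have to be found in the camera images.
- cradle: fixed aluminium plate on the table, 185 long (x) x 150 wide (y) x 10 mm thick. Origin: on the table, at the middle of its front edge, which faces the robot and is the 10 mm high stop. x points from the front edge along the plate to the backstop, y to the left, z up.
- backstop: dark steel upright fixed across the plate, 140 mm wide, its top 65 mm above the table. Origin: at table level in the middle of its front face, 155 mm along x from the cradle's origin; axes as the cradle's. It does not give.
- case: closed rigid grey plastic slide case standing on end, 90 deep (x) x 116 wide (y) x 120 mm high (z), too big to grasp, 0.5 to 0.95 kg. Origin: centre of its underside; z to its top end, x towards the cradle within 0.12 rad. Slick black foot (friction 0.15, other faces 0.35): it slides when pushed unless stopped. Lying on the plate, z points to the backstop and the origin is 55 mm above the table.
- case_top (a point): centre of the case's top end, 120 mm along its z from its origin; this end meets the backstop.
- dropper: loose brown dropper bottle, 41 mm wide, 119 mm high, standing beside the cradle; origin at the centre of its underside; bystander.
- seed_jar: loose jar with a green lid, 54 mm wide, 70 mm high, standing beside the cradle; origin at the centre of its underside; bystander.
- vial: loose small vial with a grey cap, 24 mm wide, 66 mm high, standing beside the slide case; origin at the centre of its underside; bystander.
There are look-alikes about, which are no part of the job. Several things look just like the case: the one meant starts farthest to the robot's left.

How it is judged:
By the outcome, as a careful person would: the job done as asked, in the order asked, and still so for the second after the job is handed in, with the robot touching nothing.
It also fails if it takes over 59 s, if anything falls off the work surface, if the arm or the gripper's body presses on something with over 40 N, if the wrist force passes 120 N, or if a joint passes its speed limit or range.

## Robot

A 6-joint arm with a two-finger parallel gripper is mounted at the origin on a cart in front of the work surface, level with it; the furniture and walls round the work are solid. World frame = base frame: x ahead of the robot, y to its left, z up, the work surface at z = 0. Lengths are in mm, angles in degrees, forces in N, time in s.
With the tool pointing down it reaches from about 350 to 850 mm from the base axis. Payload 8.1 kg.
Tool frame: the origin (TCP) lies midway between the tips of the shut fingers; the grasp point (between the pads) lies 19 mm behind it; x points along the fingers, y is the direction in which the jaws open and shut, and the axes are right-handed (so a half turn about x gives the same grasp; the last joint's range is limited). The gripper opens to 85 mm and grips with 20 to 120 N. Pads are 22 mm wide; open, the fingers measure 114 mm over their backs; the gripper's body (76 mm by 85 mm) begins 54 mm behind the grasp point. The pads swing forward as they close: fully open they stand 13 mm farther back than shut.
Start: joints at [71.654, 7.471, 85.268, -0, 87.261, -4.893], TCP at [139.567, 583.546, 231.292] pointing down, gripper open.
Joint ranges: [-169.43, 169.43], [-51.17, 129.36], [1.28, 143.12], [-76.62, 256.62], [0, 156.53], [-152.29, 152.29]. Speed limits (degrees/s): [136.94, 136.94, 159.86, 180, 180, 180].

## Interface

Orientations are given as [roll, pitch, yaw] about the fixed x, y, z axes, in that order (R = Rz(yaw) Ry(pitch) Rx(roll)).
In Python, from bench import r gives the robot as it stands.
- The arm moves only by the tool move_arm, never from a script. Its argument "deltas" is a list of rows, each a list of 2 entries, a list of its own where there are three numbers: the shift along the tool's x, y, z in mm, then the turn about the tool's x in degrees. A call has 1 to 12 rows; each row is the pose to reach, as a shift and turn from the pose measured when the call began, along the tool's axes at that moment; what a row does not reach only later rows make up. A row lasts 1/8 s, in which the tool goes at most 62.5 mm and 10.7 degrees, less where a joint would pass 70% of its speed; a pose out of reach is approached as far as the arm can. A call with a gripper value outside its range is refused whole. "jaw" is the opening, from -1 (shut) to 1 (fully open), set as the call begins (left out, the last holds). The fingers move at their own pace and stop on an object; "squeeze" is the grip in N (left out, the last holds). Time passes only in rows, so rows that repeat a pose let the fingers close. It gives the time, the measured TCP pose, the force and the opening at its end, in the units of the state.
- r.sense(): the state, without advancing time (a new reading comes with each control period).
- r.snapshot(name): name is "scene" or "top" or "wrist"; returns (picture, depth): 400x640x3 uint8, red, green, blue; 400x640 float32, mm along the optical axis (not along the pixel's ray), 0 where there is no reading.
- r.get_calibration(name): a dict with "fovy" (degrees; the focal length in pixels is half the picture's height over the tangent of half this angle, whatever the lens; pixels are square), "cx", "cy" (the principal point, pixels), "position" and "attitude" of the camera in the world; the wrist camera has in their place "tool_from_camera" (4x4, takes a point from camera to tool coordinates, whose origin is the TCP and whose axes are the tool frame's). Camera axes: x right, y down, z forward; pixel columns grow to the right and rows downward; lengths in mm; the calibration is good to about 2 mm. A picture is of the moment at which its call begins: read the wrist's pose just before it. get_calibration takes no time and is no camera call.
- r.hand_in(): hands the job in, once; it reports no verdict.
The state is a dict: "time": time; "joint_pos": joint angles; "qd": joint speeds; "joint_efforts": joint torques, N m; "tool_pos": TCP position; "tcp_rot": TCP orientation; "ft_force": force on the tool from outside, world axes, zero at the start; "wrist_torque": the same for the moment, N m; "finger_gap": finger opening in mm.
Only numpy, scipy, OpenCV 4.12 (cv2) and the standard library are available. Lean on these libraries where they do the work, as an engineer would, in place of code of your own. Each camera call takes 0.05 s, during which the arm holds its last target. There are 200 camera calls.

## Working session

There is one attempt and no reset: what is moved stays moved. The work goes in short steps, Python scripts to look and compute and a tool call to move; the robot and the scene stay as the last step left them, time stands still between calls to the robot, and variables do not carry over. Pictures are saved under pics/ and viewed, about 8 in all and at most 12, crops included, and the job is handed in when it is done.

Besides the shell and the picture viewer there is one more tool, called after "Request:" as name(argument=value, ...) on one line, values as JSON. move_arm: Moves the arm, as the interface text tells. Its arguments: {"type":"object","properties":{"deltas":{"type":"array","items":{"type":"array"}},"jaw":{"type":"number"},"squeeze":{"type":"number"}},"required":["deltas"]}

```bash
mkdir -p pics; ls; python3 - <<'E'
from bench import r
import cv2
s=r.sense();print(s)
for n in("scene","top"):
    p,d=r.snapshot(n);cv2.imwrite(f"pics/{n}0.png",p[:,:,::-1]);c=r.get_calibration(n);print(n,c,(d>0).mean())
print(r.get_calibration("wrist"))
E
```

```text
pics
{'time': 0.0, 'joint_pos': array([ 7.16540003e+01,  7.51286962e+00,  8.53297362e+01,  1.30364134e-03,
        8.72603281e+01, -4.89449255e+00]), 'qd': array([ 0.00017851,  0.04818759,  0.02889427, -0.03145828,  0.04554189,
        0.04998907]), 'joint_efforts': array([ 1.97260670e-03, -5.69417453e+01, -5.00538719e+01, -1.43492643e-04,
        1.51829881e-02, -3.48554261e-05]), 'tool_pos': array([139.38738081, 583.02894547, 230.26337417]), 'tcp_rot': array([ -95.61920257,   89.89705777, -109.07077319]), 'ft_force': array([-0.80205672,  0.1337537 ,  0.94583119]), 'wrist_torque': array([-0.01355708, -0.00234713, -0.03896594]), 'finger_gap': 85.51823080628557}
scene {'fovy': 55.90423721780398, 'cx': 319.3492635313682, 'cy': 201.22261757397823, 'position': array([ 273.7564941 , -493.70908654,  758.6119646 ]), 'attitude': array([-1.40659522e+02,  6.69961367e-02, -4.14367691e+01])} 0.99603125
top {'fovy': 56.512851788085534, 'cx': 320.81726067600545, 'cy': 202.0679018209326, 'position': array([404.42126067, -90.03448334, 996.05952934]), 'attitude': array([-167.02605532,   -0.20967969,  -86.56135285])} 0.99601171875
{'fovy': 58.662085507797094, 'cx': 320.8226353838093, 'cy': 202.09570536960507, 'tool_from_camera': array([[ 2.25965946e-05, -2.92356844e-01,  9.56309299e-01,
        -1.42672694e+02],
       [ 9.99999966e-01,  2.56774711e-04,  5.48705846e-05,
        -8.91487970e-01],
       [-2.61597835e-04,  9.56309265e-01,  2.92356840e-01,
        -7.49157203e+01],
       [ 0.00000000e+00,  0.00000000e+00,  0.00000000e+00,
         1.00000000e+00]])}
```

View pics/top0.png

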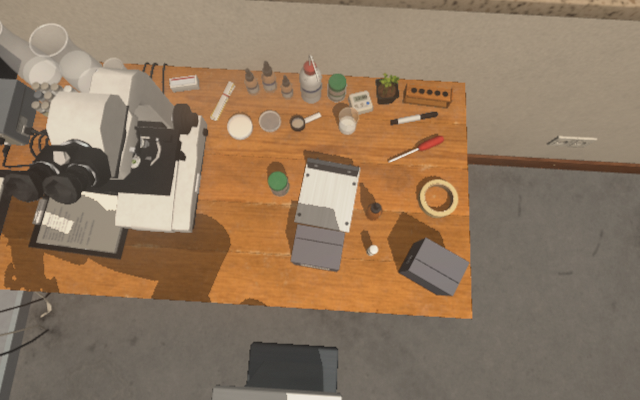

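View pics/scene0.png

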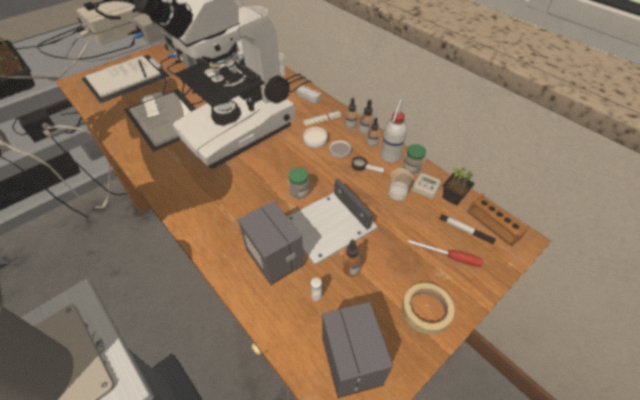

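The top view shows the target case at about (320,248), directly in front of the cradle plate (328,197). The backstop is at (332,167), the jar at (279,182), the dropper at (375,210) and the vial at (373,250). The look-alike case is at (433,267). Next I measure these.

```bash
cat > h.py <<'E'
import numpy as np, cv2
from scipy.spatial.transform import Rotation as R
from bench import r
def cam(n,s=None):
    c=r.get_calibration(n)
    if n=="wrist":
        s=s or r.sense(); T=np.eye(4);T[:3,:3]=R.from_euler('xyz',s['tcp_rot'],degrees=True).as_matrix();T[:3,3]=s['tool_pos']
        T=T@c['tool_from_camera']
    else:
        T=np.eye(4);T[:3,:3]=R.from_euler('xyz',c['attitude'],degrees=True).as_matrix();T[:3,3]=c['position']
    return c,T
def cloud(n):
    c,T=cam(n); p,d=r.snapshot(n); f=200/np.tan(np.radians(c['fovy']/2))
    v,u=np.mgrid[:400,:640]
    P=np.stack([(u-c['cx'])/f*d,(v-c['cy'])/f*d,d],-1)@T[:3,:3].T+T[:3,3]
    P[d==0]=np.nan
    return p,d,P
def rect(pts):
    (c,s,a)=cv2.minAreaRect(pts[:,:2].astype(np.float32)); return np.round(c,1),np.round(s,1),round(a,2)
def height(P,lo,hi,box):
    x0,x1,y0,y1=box
    return (P[...,2]>lo)&(P[...,2]<hi)&(P[...,0]>x0)&(P[...,0]<x1)&(P[...,1]>y0)&(P[...,1]<y1)
E
python3 - <<'E'
from h import *
for n in("top","scene"):
    p,d,P=cloud(n)
    if n=="top":
        for u,v in[(320,245),(328,200),(332,164),(279,182),(375,208),(373,250),(433,260),(240,240),(160,200)]: print((u,v),P[v,u].round(0))
    print(n,"table z",np.nanmedian(P[(np.abs(P[...,2])<15)][:,2]))
    for nm,lo,hi in(("tall",108,135),("mid",55,80),("plate",5,20)):
        m=height(P,lo,hi,(200,800,-400,250)).astype(np.uint8)
        m=cv2.morphologyEx(m,cv2.MORPH_OPEN,np.ones((2,2)))
        k,l,st,ce=cv2.connectedComponentsWithStats(m)
        for i in range(1,k):
            if st[i,4]>25:
                q=P[l==i];print(n,nm,st[i,4],rect(q),"z",np.median(q[:,2]).round(1))
E
```

```text
(320, 245) [503. -85. 117.]
(328, 200) [639. -99.   9.]
(332, 164) [ 723. -104.   66.]
(279, 182) [664.  30.  70.]
(375, 208) [ 602. -214.  107.]
(373, 250) [ 504. -218.   67.]
(433, 260) [ 483. -350.  121.]
(240, 240) [516. 130.   2.]
(160, 200) [598. 328.  72.]
top table z 0.2746789117967978
top tall 1888 (array([504.1, -85.2]), array([120.8, 104.3]), 83.58) z nan
top tall 1716 (array([ 454.2, -379.8]), array([153.5,  88.6]), 58.57) z nan
top mid 45 (array([803. , 248.4]), array([42.6, 17.6]), 24.35) z 63.9
top mid 237 (array([662.9, 246.6]), array([  7.6, 188.9]), 89.69) z 59.5
top mid 278 (array([ 720.5, -110.3]), array([ 28.1, 140.5]), 0.66) z 63.8
top mid 300 (array([665.5,  33.9]), array([45.7, 45.4]), 5.07) z nan
top mid 92 (array([ 604.1, -227.8]), array([31.9, 49.6]), 4.78) z 62.5
top mid 66 (array([ 504.1, -224.6]), array([17.4, 33.4]), 6.65) z 64.6
top plate 60 (array([ 776.9, -301.5]), array([ 4.1, 81.9]), 28.06) z 1.4
top plate 3117 (array([636.1, -97.7]), array([148. , 185.5]), 79.71) z nan
scene table z -2.54103612056565
scene tall 29 (array([843.4, 306.9]), array([19
[... 609 characters left out ...]
.9, 30.8]), 1.94) z 62.1
scene mid 97 (array([ 514.6, -212.5]), array([47.6, 18.7]), 44.34) z 62.5
scene plate 70 (array([658.7,  18.4]), array([21., 51.]), 63.79) z 8.5
scene plate 2893 (array([ 625.5, -111.3]), array([169.3, 196. ]), 17.57) z nan
scene plate 147 (array([ 782.5, -318. ]), array([ 12.3, 112.1]), 24.0) z nan
scene plate 122 (array([ 492.6, -138.6]), array([ 6.4, 92.7]), 86.32) z 5.8
scene plate 50 (array([ 597.4, -236.5]), array([ 8.6, 32.3]), 50.98) z 7.3
scene plate 86 (array([ 684.2, -377.5]), array([13.1, 52.6]), 37.11) z 8.0
scene plate 31 (array([ 502.9, -229.3]), array([ 6.6, 22.2]), 78.32) z 7.3
scene plate 49 (array([ 610., -384.]), array([34. ,  4.7]), 75.07) z 12.1
```

```bash
python3 - <<'E'
from h import *
s=r.sense();M=R.from_euler('xyz',s['tcp_rot'],degrees=True).as_matrix();print("tool axes cols\n",M.round(3))
p,d,P=cloud("top")
# obstacles high, coarse grid of max z
print("max z grid x rows(0..700/100) y cols(-100..700)")
for x in range(0,800,100):
    row=[]
    for y in range(-100,700,100):
        q=P[(P[...,0]>=x)&(P[...,0]<x+100)&(P[...,1]>=y)&(P[...,1]<y+100)]
        row.append(int(q[:,2].max()) if len(q) else -1)
    print(x,row)
def comp(m):
    k,l,st,ce=cv2.connectedComponentsWithStats(m.astype(np.uint8)); i=1+np.argmax(st[1:,4]); return l==i
m=comp(height(P,113,126,(420,600,-200,0)));print("case top",rect(P[m]),np.nanmedian(P[m][:,2]))
q=P[m];print("edges x",np.percentile(q[:,0],[0.5,50,99.5]),q[:,1].min(),q[:,1].max())
m=comp(height(P,57,75,(690,760,-200,0)));q=P[m];print("backstop",rect(q))
m=comp(height(P,4,16,(500,760,-220,20)));q=P[m];print("plate",rect(q),cv2.boxPoints(cv2.minAreaRect(q[:,:2].astype(np.float32))).round(1))
# plate side lines by fit: left/right extremes in rotated frame
a=np.radians(-10.3);X=np.array([np.cos(a),np.sin(a)]);Y=np.array([-X[1],X[0]])
u=q[:,:2]@X;v=q[:,:2]@Y
bins=np.arange(u.min(),u.max(),12)
for b in bins:
    k=(u>=b)&(u<b+12)
    if k.sum()>10: print(round(b),v[k].min().round(1),v[k].max().round(1),k.sum())
big=cv2.resize(p[130:290,240:460],None,fx=3.6,fy=3.6,interpolation=cv2.INTER_CUBIC);cv2.imwrite("pics/crop.png",big[:,:,::-1])
E
```

```text
tool axes cols
 [[-0.     0.233  0.973]
 [-0.001  0.973 -0.233]
 [-1.    -0.001 -0.   ]]
max z grid x rows(0..700/100) y cols(-100..700)
0 [-1, -1, -591, -689, -691, -690, -689, -686]
100 [4, 5, 4, -689, -685, -689, -690, -686]
200 [-688, -685, -686, -689, -687, -685, -688, -687]
300 [5, 5, 5, 5, 4, 5, 4, 7]
400 [124, 4, 4, 5, 5, 18, 18, 18]
500 [125, 6, 6, 459, 464, 202, 19, 28]
600 [15, 74, 5, 411, 411, 76, 19, 6]
700 [69, 6, 27, 404, 405, -1, -1, 24]
case top (array([498.2, -79.2]), array([115.9,  90.3]), 83.73) 119.95633474108706
edges x [450.57956171 497.08382555 545.36856171] -140.80864844590252 -17.47913644197176
backstop (array([ 722.1, -105. ]), array([138.2,  13.4]), 82.56)
plate (array([653.3, -96.4]), array([151.9, 183.1]), 82.7) [[ 552.8 -160. ]
 [ 734.4 -183.3]
 [ 753.8  -32.7]
 [ 572.1   -9.4]]
565 -55.9 93.2 190
577 -56.1 94.1 247
589 -57.1 94.5 242
601 -54.5 94.8 239
613 -54.0 95.1 245
625 -53.7 96.3 237
637 -52.6 96.0 236
649 -54.3 96.8 234
661 -52.3 98.1 231
673 -51.2 98.1 231
685 -50.2 98.3 225
697 -49.5 100.4 226
709 -49.8 100.1 223
721 -48.7 100.1 86
```

View pics/crop.png

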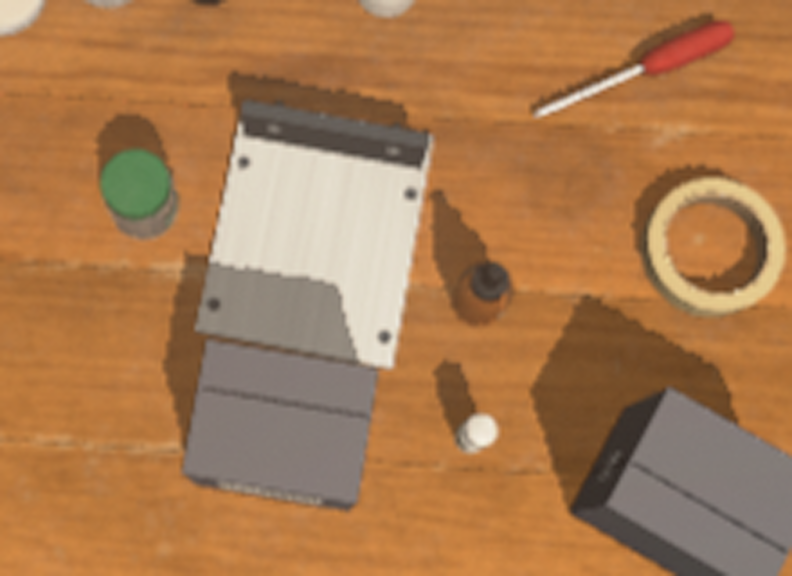

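The crop shows the case (280,420 in the crop) just short of the plate, almost square to it and almost centred. The cradle's front-middle is at about (561.6,-84.5) with yaw -7.4°. The case is at (498.2,-79.2) with yaw -6.3°, so it has an 18.6 mm gap and a -2.9 mm lateral offset. I'll move in behind it.

Request:
move_arm(deltas=[[[0,-40,40],-1],[[0,-85,80],-2],[[0,-135,120],-3],[[0,-185,160],-4],[[0,-235,200],-5],[[0,-285,240],-6.1],[[0,-335,280],-6.1],[[0,-385,320],-6.1],[[0,-435,355],-6.1],[[0,-485,390],-6.1],[[0,-530,415],-6.1],[[0,-568,431],-6.1]], jaw=0.4)

```text
time: 1.75
tool_pos: [426.8, -71.9, 231.3]
tcp_rot: [-82.7, 89.9, -90.1]
ft_force: [-0.6, 0.9, 0.7]
finger_gap: 59.8
```

Request:
move_arm(deltas=[[[0,0,0],0],[[0,0,0],0]])

```text
time: 2.0
tool_pos: [426.6, -71.5, 231.1]
tcp_rot: [-120.5, 90.0, -128.0]
ft_force: [1.0, 1.4, -0.2]
finger_gap: 60.0
```

```bash
cat > w.py <<'E'
from h import *
import sys
s=r.sense();print(s['time'],s['tool_pos'].round(1),s['tcp_rot'].round(2),s['ft_force'].round(2),s['finger_gap'])
M=R.from_euler('xyz',s['tcp_rot'],degrees=True).as_matrix();print("tool yaw",np.degrees(np.arctan2(M[1,2],M[0,2])).round(2),"tilt",M[:,0].round(4))
O=np.array([561.6,-84.5]);a=np.radians(-7.4);X=np.array([np.cos(a),np.sin(a)]);Y=np.array([-X[1],X[0]])
t=s['tool_pos'][:2]-O;print("TCP in cradle along,lat",(t@X).round(1),(t@Y).round(1))
if len(sys.argv)>1:
    p,d,P=cloud(sys.argv[2]); cv2.imwrite(f"pics/{sys.argv[1]}.png",p[:,:,::-1])
    def comp(m):
        k,l,st,ce=cv2.connectedComponentsWithStats(m.astype(np.uint8)); i=1+np.argmax(st[1:,4]); return l==i
    for nm,lo,hi,b in(("case120",113,126,(420,640,-200,0)),("lying100",94,106,(470,740,-220,20)),("backstop",57,75,(690,760,-200,0)),("plate",4,16,(500,760,-220,20))):
        try:
            q=P[comp(height(P,lo,hi,b))];c=rect(q);t=c[0]-O
            print(nm,c,"cradle",(t@X).round(1),(t@Y).round(1),"ext",np.percentile((q[:,:2]-O)@X,[.5,99.5]).round(1),np.percentile((q[:,:2]-O)@Y,[.5,99.5]).round(1),"z",np.median(q[:,2]).round(1))
        except Exception as e: print(nm,"none")
E
python3 w.py w1 wrist
```

```text
2.0 [426.6 -71.5 231.1] [-120.49   89.96 -127.99] [ 1.02  1.45 -0.23] 59.95623305917277
tool yaw -7.5 tilt [-4.e-04 -5.e-04 -1.e+00]
TCP in cradle along,lat -135.6 -4.5
case120 (array([497.7, -80.3]), array([116.2,  90.9]), 83.6) cradle -63.9 -4.1 ext [-109.4  -19.9] [-60.8  52.3] z 120.2
lying100 none
backstop none
plate (array([659. , -97.4]), array([150.3,  71.2]), 83.61) cradle 98.3 -0.2 ext [ 62.9 131.1] [-74.3  73.6] z 10.5
```

Request:
move_arm(deltas=[[[50,0,0],0],[[100,0,0],0],[[145,0,0],0],[[173,0,0],0],[[173,0,4],0],[[173,0,8],0],[[173,0,11],0],[[173,0,13],0],[[173,0,15],0],[[173,0,17],0]])

```text
time: 3.3
tool_pos: [443.3, -73.4, 58.2]
tcp_rot: [-133.0, 90.0, -140.4]
ft_force: [-2.8, 0.3, 0.2]
finger_gap: 59.8
```

```bash
python3 w.py w2 wrist
```

```text
3.3 [443.3 -73.4  58.2] [-132.96   89.95 -140.39] [-2.77  0.33  0.16] 59.81772284090738
tool yaw -7.44 tilt [-6.e-04 -5.e-04 -1.e+00]
TCP in cradle along,lat -118.8 -4.2
case120 (array([447.6, -31.9]), array([42.2, 29.9]), 77.61) cradle -119.8 37.5 ext [-135.3 -105.3] [21.8 57.4] z 118.2
lying100 none
backstop none
plate none
```

View pics/w2.png

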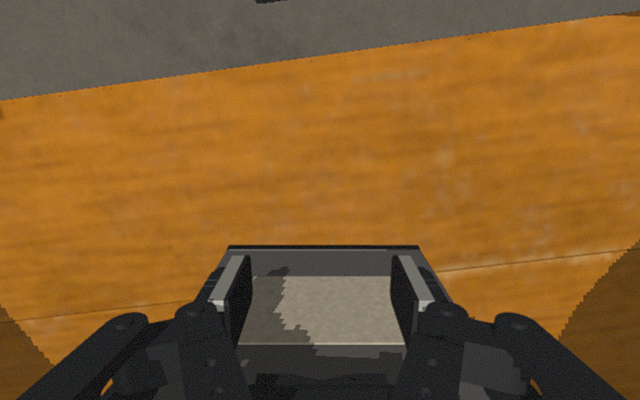

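The wrist view shows both fingers (225,290 and 415,290) against the case's rear face, with the case between them, and the force confirms contact. I'll push diagonally to take out the lateral offset.

Request:
move_arm(deltas=[[[0,0.5,2],0],[[0,1,4],0],[[0,1.5,6],0],[[0,2,8],0],[[0,2.5,10],0],[[0,3,12],0],[[0,3.5,14],0]])

```text
time: 4.22
tool_pos: [458.0, -71.7, 58.2]
tcp_rot: [-114.7, 90.0, -122.1]
ft_force: [-1.6, -0.8, -0.1]
finger_gap: 59.6
```

```bash
python3 w.py t2 top
```

```text
4.225 [458.  -71.7  58.2] [-114.71   89.96 -122.15] [-1.63 -0.8  -0.12] 59.61820605211921
tool yaw -7.44 tilt [-4.e-04 -6.e-04 -1.e+00]
TCP in cradle along,lat -104.4 -0.7
case120 (array([556.2, -97.1]), array([89.3, 12.4]), 76.83) cradle -3.7 -13.2 ext [-13.6  -1. ] [-57.2  30. ] z 119.5
lying100 (array([ 601.1, -215.1]), array([6.8, 1.6]), 62.5) cradle 56.0 -124.4 ext [55.3 57.9] [-127.8 -121.5] z 99.9
backstop (array([ 722.4, -105.1]), array([138.2,  13.3]), 82.3) cradle 162.1 0.3 ext [155.5 168.3] [-68.1  68.7] z 64.7
plate (array([654.9, -95.5]), array([153.2, 183.1]), 81.65) cradle 93.9 1.1 ext [  9.6 161.8] [-73.8  74.9] z 10.1
```

View pics/t2.png

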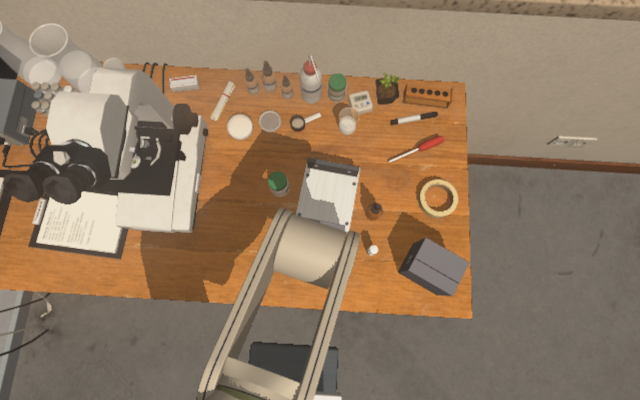

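The arm hides most of the case from above. What is visible has its front edge about 1–3 mm from the stop and its right edge at -57, so it is centred. Now I'll seat it gently.

Request:
move_arm(deltas=[[[0,0,1],0],[[0,0,2],0],[[0,0,2.5],0],[[0,0,3],0],[[0,0,3],0]])

```text
time: 4.9
tool_pos: [461.0, -72.1, 58.2]
tcp_rot: [-131.2, 90.0, -138.6]
ft_force: [-4.7, 1.2, 1.5]
finger_gap: 60.0
```

```bash
python3 w.py t3 top
```

```text
4.9 [461.  -72.1  58.2] [-131.15   89.96 -138.59] [-4.68  1.23  1.45] 59.972177771890784
tool yaw -7.44 tilt [-5.e-04 -4.e-04 -1.e+00]
TCP in cradle along,lat -101.4 -0.6
case120 (array([ 555.8, -103.8]), array([74.4, 10.4]), 82.14) cradle -3.3 -19.9 ext [-8.8  1.7] [-56.8  16.2] z 119.5
lying100 (array([ 601.3, -215. ]), array([6.8, 0.7]), 51.86) cradle 56.2 -124.3 ext [54.7 58.2] [-127.5 -121.6] z 100.1
backstop (array([ 722.3, -104.8]), array([138.2,  14. ]), 83.04) cradle 162.0 0.6 ext [155.2 168.4] [-67.9  68.9] z 64.6
plate (array([654.4, -96.2]), array([151.9, 182.7]), 81.67) cradle 93.5 0.3 ext [ 14.8 162.8] [-73.8  74.7] z 10.0
```

Request:
move_arm(deltas=[[[0,0,-4],0],[[-20,0,-4],0],[[-38,0,-4],0],[[-38,0,-2],0],[[-38,0,0],0],[[-38,0,2],0],[[-38,0,4],0],[[-38,0,6],0],[[-38.5,0,8],0],[[-39,0,10],0]])

```text
time: 6.2
tool_pos: [469.4, -73.1, 96.3]
tcp_rot: [-175.9, 89.7, 176.7]
ft_force: [-7.3, 0.2, 5.1]
finger_gap: 59.9
```

```bash
python3 w.py s3 scene; python3 -c "
import cv2;p=cv2.imread('pics/s3.png');cv2.imwrite('pics/s3c.png',cv2.resize(p[130:330,180:430],None,fx=2.8,fy=2.8))"
```

```text
6.2 [469.4 -73.1  96.3] [-175.87   89.75  176.69] [-7.31  0.23  5.05] 59.93916725546303
tool yaw -7.44 tilt [-4.4e-03  3.0e-04 -1.0e+00]
TCP in cradle along,lat -92.9 -0.5
case120 (array([523.8, -81.7]), array([118.1,  90.9]), 82.44) cradle -37.8 -2.1 ext [-82.2   6.9] [-60.7  53.7] z 119.1
lying100 (array([ 511.9, -138.2]), array([22.6, 89.9]), 68.56) cradle -42.4 -59.7 ext [-84.    3.9] [-61.4 -38.2] z 99.8
backstop (array([ 721. , -108.2]), array([138.9,  13.9]), 82.7) cradle 161.1 -3.0 ext [154.3 167.3] [-72.2  65.1] z 61.5
plate (array([625.6, -95.9]), array([151.3, 238.1]), 83.27) cradle 64.9 -3.1 ext [-41.5 179.8] [-77.2  71.2] z 7.1
```

View pics/s3c.png

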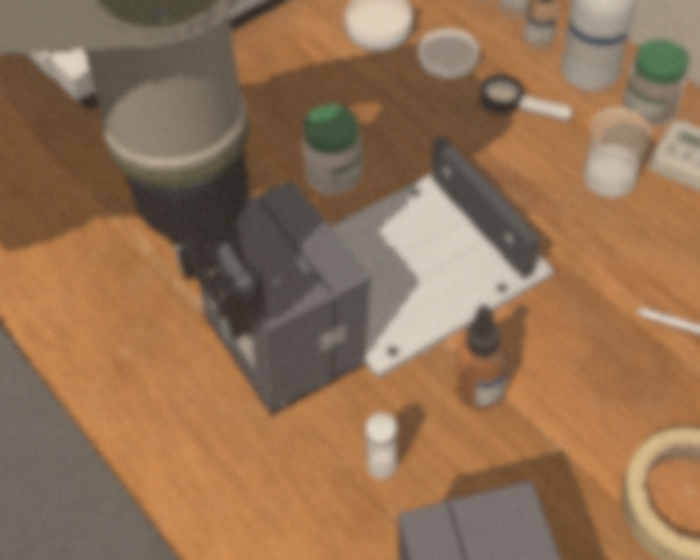

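The case (crop 290,300) is square at the front edge and has started to tip, with a lateral offset of about +1 mm relative to the plate. Nothing nearby has been touched, so I'll keep pushing, rising slightly.

Request:
move_arm(deltas=[[[-1.5,0,3],0],[[-3,0,6],0],[[-4.5,0,9],0],[[-6,0,12],0],[[-7.5,0,15],0],[[-9,0,18],0],[[-10.5,0,21],0],[[-12,0,24],0]])

```text
time: 7.25
tool_pos: [493.0, -76.1, 108.0]
tcp_rot: [-177.6, 89.7, 175.0]
ft_force: [-4.8, 0.2, 6.0]
finger_gap: 59.7
```

Request:
move_arm(deltas=[[[-1,0,3],0],[[-2,0,6],0],[[-3,0,9],0],[[-4,0,12],0],[[-5,0,15],0],[[-6,0,18],0]])

```text
time: 8.0
tool_pos: [511.2, -78.5, 114.0]
tcp_rot: [-177.2, 89.7, 175.3]
ft_force: [-2.3, 0.2, 2.9]
finger_gap: 59.8
```

```bash
python3 w.py s4 scene; python3 -c "
import cv2;p=cv2.imread('pics/s4.png');cv2.imwrite('pics/s4c.png',cv2.resize(p[130:330,180:430],None,fx=2.8,fy=2.8))"
```

```text
8.0 [511.2 -78.5 114. ] [-177.24   89.67  175.32] [-2.34  0.17  2.88] 59.78533665904995
tool yaw -7.44 tilt [-5.7e-03  5.0e-04 -1.0e+00]
TCP in cradle along,lat -50.8 -0.6
case120 (array([555.7, -86.8]), array([116.6,  81. ]), 82.81) cradle -5.6 -3.0 ext [-44.9  33.6] [-61.1  53.8] z 119.6
lying100 (array([558.3, -87.3]), array([116.2, 108.5]), 83.12) cradle -2.9 -3.2 ext [-56.3  50.9] [-61.1  50.2] z 101.8
backstop (array([ 720.3, -108.1]), array([139.3,  13.1]), 82.44) cradle 160.4 -3.0 ext [154.1 166.8] [-71.7  66.3] z 61.5
plate (array([637.9, -96.8]), array([151.5, 215.4]), 82.51) cradle 77.2 -2.4 ext [-18.  181.7] [-77.4  71.1] z 7.1
```

View pics/s4c.png

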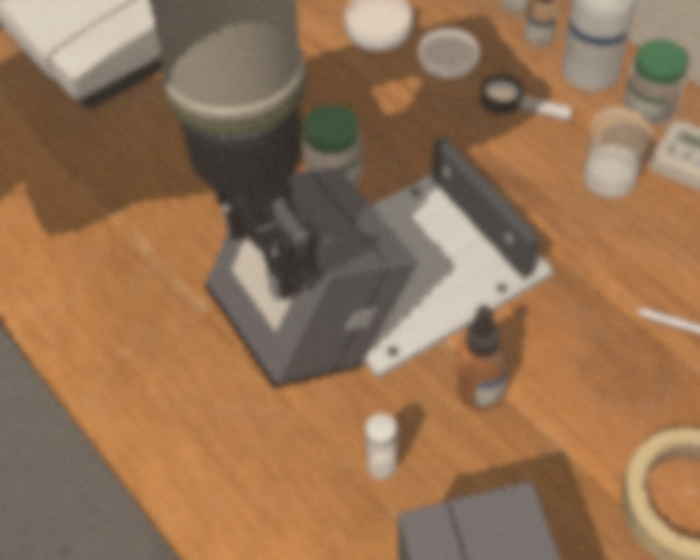

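The case is tilted about 30° and still square and centred. I'll keep going past the balance point.

Request:
move_arm(deltas=[[[-0.5,0,3],0],[[-1,0,6],0],[[-1.5,0,9],0],[[-2,0,11],0],[[-2,0,13],0]])

```text
time: 8.68
tool_pos: [524.6, -80.3, 116.0]
tcp_rot: [-177.0, 89.7, 175.5]
ft_force: [-0.6, -0.7, 1.3]
finger_gap: 59.8
```

Request:
move_arm(deltas=[[[-0.5,0,2],0],[[-1,0,4],0],[[-1.5,0,6],0],[[-2,0,8],0]])

```text
time: 9.18
tool_pos: [532.7, -81.3, 118.0]
tcp_rot: [-177.6, 89.7, 174.9]
ft_force: [-0.9, 0.5, -0.1]
finger_gap: 60.0
```

```bash
python3 w.py s5 scene
```

```text
9.175 [532.7 -81.3 118. ] [-177.63   89.71  174.92] [-0.92  0.5  -0.14] 60.04796448559531
tool yaw -7.44 tilt [-5.1e-03  5.0e-04 -1.0e+00]
TCP in cradle along,lat -29.1 -0.6
case120 (array([566.6, -88.2]), array([116.7,  70.3]), 82.57) cradle 5.4 -3.0 ext [-29.1  40.4] [-61.2  53.7] z 119.5
lying100 (array([569.9, -88.8]), array([117.4, 109.6]), 82.82) cradle 8.8 -3.2 ext [-45.7  62.5] [-61.4  54.2] z 99.8
backstop (array([ 720.2, -108.1]), array([140. ,  12.9]), 82.47) cradle 160.3 -3.0 ext [154.  166.6] [-72.3  66.2] z 61.3
plate (array([638.3, -97.8]), array([151.3, 212. ]), 83.06) cradle 77.8 -3.3 ext [-16.8 181.2] [-77.3  71.2] z 7.1
```

Request:
move_arm(deltas=[[[-0.5,0,2],0],[[-1,0,4],0],[[-1.5,0,6],0],[[-1.5,0,6],0],[[-1.5,0,6],0],[[-1.5,0,6],0]])

```text
time: 9.98
tool_pos: [538.8, -82.1, 119.5]
tcp_rot: [-176.9, 89.7, 175.6]
ft_force: [-0.8, -0.4, 0.3]
finger_gap: 59.7
```

```bash
python3 w.py s6 scene; python3 -c "
import cv2;p=cv2.imread('pics/s6.png');cv2.imwrite('pics/s6c.png',cv2.resize(p[130:330,180:430],None,fx=2.8,fy=2.8))"
```

```text
9.975 [538.8 -82.1 119.5] [-176.91   89.72  175.65] [-0.77 -0.36  0.34] 59.66176974545048
tool yaw -7.44 tilt [-4.9e-03  4.0e-04 -1.0e+00]
TCP in cradle along,lat -22.9 -0.6
case120 (array([539. , -53.7]), array([ 2.3, 15. ]), 83.66) cradle -26.4 27.6 ext [-33.8 -19. ] [26.3 28.7] z 123.8
lying100 (array([587.2, -91.1]), array([117. , 120.1]), 82.57) cradle 26.2 -3.2 ext [-33.5  85.3] [-60.4  53.8] z 97.1
backstop (array([ 720.5, -108.3]), array([140.3,  13.6]), 82.23) cradle 160.6 -3.1 ext [153.8 167.4] [-73.   66.3] z 61.5
plate (array([636.4, -97.5]), array([149.7, 219.4]), 82.25) cradle 75.9 -3.3 ext [-33.4 181.9] [-77.5  70.1] z 7.3
```

View pics/s6c.png

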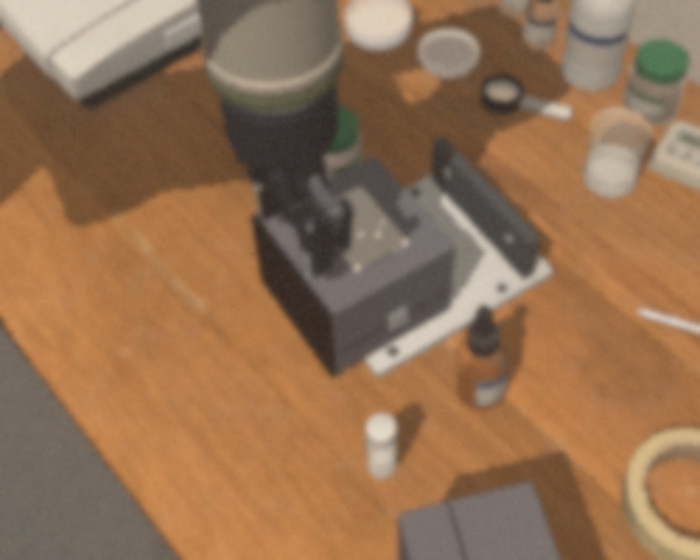

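The case is lying flat on the plate, its foot end overhanging about 33 mm, square and centred on the backstop. Next I'll lift, back off, come down behind the foot end and push home.

Request:
move_arm(deltas=[[[-15,0,-5],0],[[-20,0,-30],0],[[-20,0,-48],0],[[10,0,-48],0],[[45,0,-48],0],[[80,0,-48],0],[[80,0,-48],0],[[80,0,-42],0],[[80,0,-36],0],[[80,0,-32],0]])

```text
time: 11.28
tool_pos: [508.4, -78.3, 41.3]
tcp_rot: [-165.0, 89.9, -172.4]
ft_force: [0.4, -0.4, -0.4]
finger_gap: 60.0
```

```bash
python3 w.py
```

```text
11.275 [508.4 -78.3  41.3] [-165.     89.87 -172.44] [ 0.38 -0.37 -0.41] 59.96111899669243
tool yaw -7.44 tilt [-2.2e-03 -3.0e-04 -1.0e+00]
TCP in cradle along,lat -53.5 -0.7
```

Request:
move_arm(deltas=[[[0,0,3],0],[[0,0,6],0],[[0,0,9],0],[[0,0,12],0],[[0,0,15],0],[[0,0,18],0],[[0,0,21],0],[[0,0,24],0]])

```text
time: 12.28
tool_pos: [532.3, -81.5, 41.2]
tcp_rot: [-166.6, 89.9, -174.1]
ft_force: [-2.8, -0.8, -0.8]
finger_gap: 59.6
```

Request:
move_arm(deltas=[[[0,0,3],0],[[0,0,6],0],[[0,0,9],0],[[0,0,12],0],[[0,0,15],0],[[0,0,18],0],[[0,0,21],0],[[0,0,24],0],[[0,0,27],0],[[0,0,30],0]])

```text
time: 13.52
tool_pos: [562.3, -85.4, 41.2]
tcp_rot: [-165.4, 89.9, -172.8]
ft_force: [-2.8, 0.0, 0.6]
finger_gap: 59.8
```

```bash
python3 w.py s7 scene
```

```text
13.525 [562.3 -85.4  41.2] [-165.37   89.87 -172.81] [-2.79  0.03  0.63] 59.835690819339405
tool yaw -7.44 tilt [-2.2e-03 -3.0e-04 -1.0e+00]
TCP in cradle along,lat 0.9 -0.8
case120 (array([ 550.6, -151. ]), array([ 9. , 25.2]), 58.97) cradle -2.3 -67.4 ext [-13.  11.] [-69.5 -58.3] z 119.7
lying100 (array([619.6, -98. ]), array([116.3, 150.7]), 85.34) cradle 59.3 -5.9 ext [-12.4 132.2] [-64.9  53.2] z 97.2
backstop (array([ 720.5, -108. ]), array([138.3,  13.7]), 82.78) cradle 160.6 -2.8 ext [154.3 167.2] [-71.6  65.3] z 61.4
plate (array([ 652.5, -100.2]), array([148.4, 185.1]), 82.65) cradle 92.2 -3.9 ext [ -0.  183.2] [-77.9  65.6] z 7.3
```

Request:
move_arm(deltas=[[[0,0,3],0],[[0,0,6],0],[[0,0,9],0],[[0,0,12],0],[[0,0,15],0],[[0,0,17],0],[[0,0,18],0],[[0,0,19],0]])

```text
time: 14.58
tool_pos: [581.6, -87.9, 41.2]
tcp_rot: [-160.8, 89.9, -168.3]
ft_force: [-3.4, -0.4, 0.4]
finger_gap: 59.9
```

Request:
move_arm(deltas=[[[0,0,1],0],[[0,0,1.5],0],[[0,0,2],0]])

```text
time: 14.95
tool_pos: [583.6, -88.2, 41.2]
tcp_rot: [-159.7, 89.9, -167.2]
ft_force: [-3.5, 0.2, -0.4]
finger_gap: 59.5
```

Request:
move_arm(deltas=[[[0,0,0.5],0],[[0,0,1],0],[[0,0,1],0]])

```text
time: 15.32
tool_pos: [584.4, -88.2, 41.1]
tcp_rot: [-167.4, 89.9, -174.9]
ft_force: [-5.2, -0.0, 0.9]
finger_gap: 59.7
```

Request:
move_arm(deltas=[[[0,0,0.5],0],[[0,0,1],0],[[0,0,1],0]])

```text
time: 15.7
tool_pos: [584.3, -88.2, 40.6]
tcp_rot: [-176.0, 89.7, 176.6]
ft_force: [-7.4, 3.1, 2.0]
finger_gap: 59.7
```

Request:
move_arm(deltas=[[[0,0,1.5],0],[[0,0,1.5],0]])

```text
time: 15.95
tool_pos: [584.1, -88.0, 39.8]
tcp_rot: [-179.6, 89.5, 172.9]
ft_force: [-10.5, 1.1, 1.8]
finger_gap: 59.5
```

```bash
python3 w.py s8 scene
```

```text
15.95 [584.1 -88.   39.8] [-179.61   89.53  172.92] [-10.52   1.14   1.83] 59.482689885366035
tool yaw -7.47 tilt [-0.0081  0.001  -1.    ]
TCP in cradle along,lat 22.8 -0.6
case120 (array([ 573.1, -153.8]), array([10.3, 25.7]), 59.58) cradle 20.3 -67.2 ext [10.  33.9] [-69.2 -57.7] z 120.4
lying100 (array([ 641.2, -100.8]), array([117. , 150.2]), 85.43) cradle 81.0 -5.9 ext [ 10.1 154.2] [-65.2  52.8] z 97.1
backstop (array([ 707.2, -168.7]), array([30.2, 19.6]), 10.85) cradle 155.2 -64.7 ext [138.1 166.5] [-73.  -51.5] z 61.9
plate (array([653.3, -99.1]), array([151.3, 186.4]), 82.29) cradle 92.8 -2.7 ext [ -0.2 183.5] [-77.7  70.3] z 7.3
```

Request:
move_arm(deltas=[[[0,0,1.7],0],[[0,0,1.7],0],[[0,0,1.7],0]])

```text
time: 16.38
tool_pos: [583.9, -87.9, 38.8]
tcp_rot: [179.1, 89.3, 171.6]
ft_force: [-10.9, 1.3, 0.7]
finger_gap: 59.7
```

Request:
move_arm(deltas=[[[0,0,2],0],[[0,0,2],0],[[0,0,2],0],[[0,0,2],0]])

```text
time: 16.88
tool_pos: [583.7, -87.8, 37.6]
tcp_rot: [178.3, 89.0, 170.8]
ft_force: [-11.6, 2.5, 1.3]
finger_gap: 59.8
```

Request:
move_arm(deltas=[[[0,0,2],0],[[0,0,2],0],[[0,0,2],0],[[0,0,2],0],[[0,0,2],0],[[0,0,2],0],[[0,0,2],0],[[0,0,2],0]])

```text
time: 17.88
tool_pos: [583.4, -87.6, 36.8]
tcp_rot: [178.1, 88.7, 170.6]
ft_force: [-14.2, 1.5, 4.8]
finger_gap: 59.7
```

Pressed at 11–14 N for about 1.5 s. Now I'll back straight off and rise clear.

Request:
move_arm(deltas=[[[0,0,-4],0],[[0,0,-15],0],[[0,0,-35],0],[[0,0,-60],0],[[-50,0,-90],0],[[-100,0,-120],0],[[-150,0,-130],0],[[-190,0,-130],0],[[-190,60,-130],0],[[-190,120,-130],0],[[-190,180,-130],0],[[-190,240,-130],0]])

```text
time: 19.38
tool_pos: [490.0, 168.5, 230.3]
tcp_rot: [175.8, 88.9, 168.3]
ft_force: [0.4, -0.2, -0.3]
finger_gap: 59.8
```

```bash
python3 w.py t9 top; python3 - <<'E'
from h import *
p,d,P=cloud("top")
for nm,lo,hi,b in(("jar",64,76,(620,720,0,70)),("dropper",90,125,(570,650,-260,-180)),("vial",60,70,(480,530,-260,-180))):
    q=P[height(P,lo,hi,b)];print(nm,np.median(q,0).round(1) if len(q) else None)
cv2.imwrite("pics/t9c.png",cv2.resize(p[130:290,240:460],None,fx=3.6,fy=3.6)[:,:,::-1])
E
```

```text
19.375 [490.  168.5 230.3] [175.82  88.87 168.34] [ 0.36 -0.2  -0.29] 59.761900792746076
tool yaw -7.48 tilt [-0.0193  0.004  -0.9998]
TCP in cradle along,lat -103.6 241.6
case120 none
lying100 (array([657.1, -96.8]), array([115.9, 121.1]), 82.58) cradle 96.3 0.1 ext [ 36.4 155.3] [-57.1  57.4] z 100.1
backstop (array([ 713.3, -168.6]), array([12.,  8.]), 2.36) cradle 161.3 -63.9 ext [155.7 167.1] [-68.6 -59.2] z 64.6
plate (array([652.4, -95.1]), array([154. , 182.3]), 83.39) cradle 91.4 1.2 ext [  1.2 171.3] [-74.1  75.3] z 9.9
jar [667.3  36.5  70.3]
dropper [ 603.  -217.3  113.5]
vial [ 504.7 -217.9   65. ]
```

View pics/t9c.png

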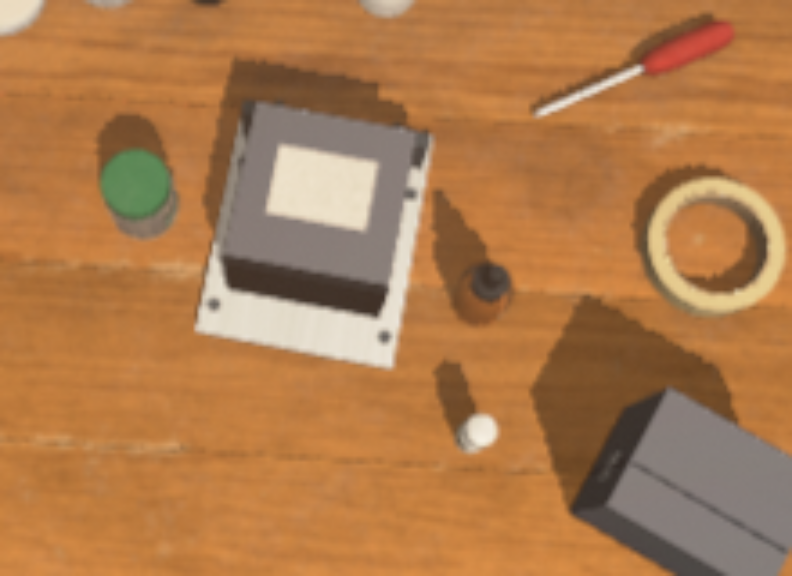

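The case lies flat on the plate with its top end against the backstop (155.3 mm against 155 mm). It is centred to about 0.1 mm, its yaw matches the plate's, and its neighbours haven't moved. Handing in.

```bash
python3 -c "
from bench import r
print(r.hand_in())"
```

```text
the job is handed in; nothing more can be done
None
```

The case is lying on its side on the plate, flush against the backstop, and the job is handed in at about 19.5 s of the 59 s allowed. I slid it square against the front edge, taking out about 3 mm of sideways offset on the way, then tipped it over with a high push. After that I pushed it home and pressed it there.

- **Press:** the readings were 11–14 N for about 1.5 s, so slightly longer than asked and rising a little above 12 N at the end. The highest push I read at any time was about 15 N, but force is only reported at the end of each move, so brief peaks in between were not seen.
- **Final position:** in the top camera the case's top end is at 155.3 mm along the plate and the backstop face is at 155 mm. It is about 0.1 mm off centre, and its yaw matches the plate's.
- **Surroundings:** the jar, dropper, vial and look-alike case look unmoved in the before and after pictures, and the arm was well clear of everything.
- **Disagreement:** the scene camera reads about 3 mm to the right of the top camera. It shifts the case and the backstop alike, so the centring result still holds.

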